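# Clip the marker pen into its spring holder

### The arm

A 6-joint arm with a two-finger parallel gripper is mounted at the origin on a cart in front of the work surface, level with it; the furniture and walls round the work are solid. World frame = base frame: x ahead of the robot, y to its left, z up, the work surface at z = 0. Lengths are in m, angles in rad, forces in N, time in s.
With the tool pointing down it reaches from about 0.4 to 0.925 m from the base axis. Payload 3.4 kg.
Tool frame: the origin (TCP) lies midway between the tips of the shut fingers; the grasp point (between the pads) lies 19 mm behind it; z points along the fingers, y is the line along which they close (so a half turn about z gives the same grasp; the last joint's range is limited). The gripper opens to 85 mm and grips with 20 to 120 N. Pads are 22 mm wide; open, the fingers measure 114 mm over their backs; the gripper's body (76 mm by 85 mm) begins 54 mm behind the grasp point. The pads swing forward as they close: fully open they stand 13 mm farther back than shut.
Start: joints at [-1.298, 0.307, 1.506, -0, 1.328, -0.073], TCP at [0.195, -0.541, 0.231] pointing down, gripper open.
Joint ranges: [-3.12, 3.12], [-1.05, 2.28], [0.14, 2.33], [-1.42, 4.57], [0.1, 2.73], [-2.68, 2.68]. Speed limits (rad/s): [2.57, 2.57, 3.14, 3.14, 3.14, 3.14].

### API

Orientations are given as a rotation vector (axis times angle).
In Python, from rig import get_state, snapshot, get_calibration, job_done gives the robot as it stands. The module is installed in compiled form; this text tells all that it offers.
- The arm moves only by the tool step_arm, never from a script. Its arguments are lists of equal length, an entry for each row: "linear": the shift along the tool's x, y, z in m, a list of three; "angular": the turn, a rotation vector about the tool's x, y, z in degrees, a list of three; "grip": the closure, from 0 (fully open) to 1 (shut). In form: {"linear": [[dx, dy, dz], ...], "angular": [[rx, ry, rz], ...], "grip": [grip, ...]}. A call has 1 to 20 rows; each row is the pose to reach, as a shift and turn from the pose commanded when the call began, along the tool's axes at that moment; what a row does not reach only later rows make up. A row lasts 1/10 s, in which the tool goes at most 50 mm and 8.59 degrees, less where a joint would pass 70% of its speed; a pose out of reach is approached as far as the arm can. A call with a gripper value outside its range is refused whole. The fingers move at their own pace and stop on an object; "grip_force" is the grip in N (left out, the last holds). Time passes only in rows, so rows that repeat a pose let the fingers close. It gives the time, the measured TCP pose, the force, the opening and the grip force at its end, in the units of the state.
- get_state(): the state, without advancing time (a new reading comes with each control period).
- snapshot(name): name is "side" or "top"; returns the picture (480x640x3 uint8, blue, green, red); there is no depth.
- get_calibration(name): a dict with "intrinsics" (3x3 intrinsics, pixels), "extrinsics" (4x4, takes a point from camera to world coordinates). Camera axes: x right, y up, looking along -z (the intrinsics and any distortion apply to the point x, -y, -z); pixel columns grow to the right and rows downward; lengths in m; the calibration is good to about 2 mm. A picture is of the moment at which its call begins. get_calibration takes no time and is no camera call.
- job_done(): hands the job in; it is judged then, once.
The state is a dict: "clock": time; "joints": joint angles; "joint_vel": joint speeds; "joint_efforts": joint torques, N m; "position": TCP position; "orientation": TCP orientation; "wrist_force": force on the tool from outside, world axes, zero at the start; "torque": the same for the moment, N m; "opening": opening from 0.0 (shut) to 1.0 (fully open); "finger_force": force on a finger pad.
Only numpy, scipy, OpenCV 4.12 (cv2) and the standard library are available. Lean on these libraries where they do the work, as an engineer would, in place of code of your own. Each camera call takes 0.05 s, during which the arm holds its last target. There are 200 camera calls.

### The job

Put the black-and-white marker pen away in the spring clip holder on the desk: lay it over the two fork clips, centred between its ends, and press it straight down past the orange sprung jaws, so that it sits fully home in both forks with the jaws closed over it, then let go.

Things in the scene. Friction and masses are not known exactly. Their poses are not given: they have to be found in the camera images.
- marker_mid (a point): Marker pen: round rod 135 mm long, 16 mm thick, white barrel, black cap, about 20 g, lying on the desk. This point is its middle, on its axis, 8 mm above the desk as it lies; its y axis runs along the pen. Not to be confused with the yellow- and green-handled screwdrivers and the thin ballpoint pen near it.
- clip: Spring clip holder, fixed: grey base plate 74 x 130 x 8 mm, origin at the centre of its underside. Two black forks 44 mm either way along its y, floor at 42 mm height. Each has a fixed black prong on the -x side and an orange sprung jaw on the +x side, flared to a slippery V mouth about 38 mm wide, tops at 75 and 80 mm. Between the forks 70 mm along y are free for fingers, down to 25 mm height.
- clip_seat (a point): Where the marker's middle lies when it is home: 50 mm above the desk, 2 mm to +x of the holder's origin; the y axis is the direction of the clipped pen (either way round). A level pen coming down from above meets the mouth with its axis at about 85 mm height and is pushed home with some 5 to 15 N.
- jaw (a joint): The two orange jaws, on one hinge shaft along the holder's y, 3 mm to -x of its origin and 17 mm up: 0 rad closed on its stop, positive swings them outwards. A spring closes them (about 2.5 N at the noses). A pen passing the noses opens them by 0.1 to 0.25 rad; they spring back over it when it is home.

How it is judged:
By the outcome, as a careful person would: the job done as asked, in the order asked, and still so for the second after the job is handed in, with the robot touching nothing.
It also fails if it takes over 40 s, if anything falls off the work surface, if the arm or the gripper's body presses on something with over 40 N, if the wrist force passes 120 N, or if a joint passes its speed limit or range.

## Working session

There is one attempt and no reset: what is moved stays moved. The work goes in short steps, Python scripts to look and compute and a tool call to move; the robot and the scene stay as the last step left them, time stands still between calls to the robot, and variables do not carry over. Pictures are saved under pics/ and viewed, at most 10 in all, crops included, and the job is handed in when it is done.

Besides the shell and the picture viewer there is one more tool, called after "Emit:" in YAML: its name, and indented under it one key for each argument. step_arm: Moves the arm, as the interface text tells. Its arguments: {"type":"object","properties":{"linear":{"type":"array","items":{"type":"array","items":{"type":"number"}}},"angular":{"type":"array","items":{"type":"array","items":{"type":"number"}}},"grip":{"type":"array","items":{"type":"number"}},"grip_force":{"type":"number"}},"required":["linear","angular","grip"]}

```bash
mkdir -p pics; python3 - <<'E'
from rig import *
import cv2
for n in("top","side"):
    cv2.imwrite(f"pics/{n}0.png",snapshot(n)); c=get_calibration(n); print(n,c)
s=get_state(); print(s)
E
```

```text
top {'intrinsics': array([[592.43710488,   0.        , 316.56994108],
       [  0.        , 592.43710488, 247.0136311 ],
       [  0.        ,   0.        ,   1.        ]]), 'extrinsics': array([[-7.19011357e-04,  9.84914228e-01, -1.73041746e-01,
         3.10740046e-01],
       [-9.99857216e-01,  2.21337758e-03,  1.67525804e-02,
        -1.69150529e-01],
       [ 1.68828615e-02,  1.73029083e-01,  9.84772007e-01,
         1.20209478e+00],
       [ 0.00000000e+00,  0.00000000e+00,  0.00000000e+00,
         1.00000000e+00]])}
side {'intrinsics': array([[510.61267336,   0.        , 316.21329284],
       [  0.        , 510.61267336, 240.82072919],
       [  0.        ,   0.        ,   1.        ]]), 'extrinsics': array([[ 0.99935326,  0.02764848, -0.02299193,  0.47978921],
       [-0.03425159,  0.53720155, -0.84275816, -0.90096697],
       [-0.01094968,  0.84300062,  0.53780113,  0.52850372],
       [ 0.        ,  0.        ,  0.        ,  1.        ]])}
{'clock': 0.1, 'joints': array([-1.29847584e+00,  3.07508926e-01,  1.50753233e+00, -6.91837913e-06,
        1.32841135e+00, -7.35026768e-02]), 'joint_vel': array([ 0.00045896, -0.00112239, -0.00511697,  0.00148926,  0.00098714,
       -0.00062395]), 'joint_efforts': array([ 5.25953128e-04, -4.58529317e+01, -2.52608049e+01, -1.41538421e-04,
        5.54200131e-03, -1.85099509e-05]), 'position': array([ 0.19471331, -0.54036524,  0.23047094]), 'orientation': array([-3.09292225e+00, -5.40199171e-01,  3.00274341e-04]), 'wrist_force': array([ 0.05478831, -0.00595856,  0.0656614 ]), 'torque': array([-0.02475649, -0.04859734,  0.03036952]), 'finger_force': 0.0, 'opening': 0.9987067215353554}
```

View pics/top0.png

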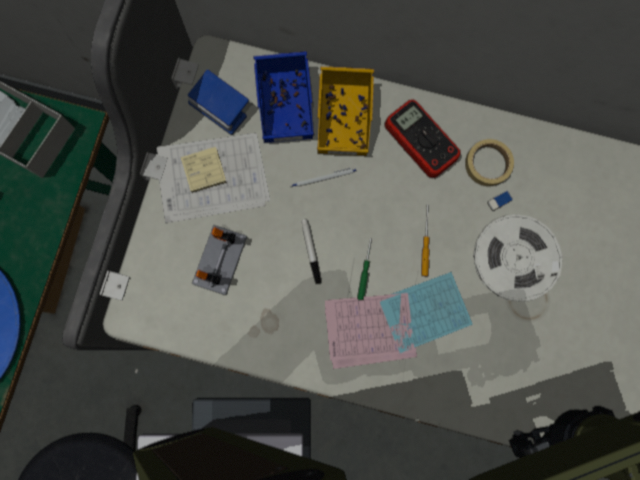

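View pics/side0.png

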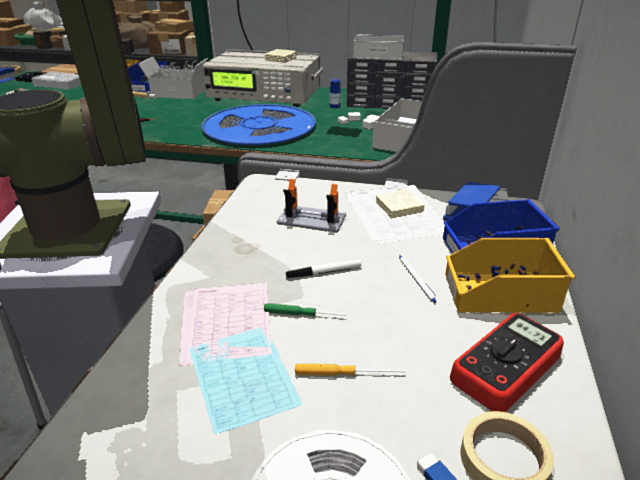

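The top view shows the marker from about (306,219) to (319,283) and the clip around (220,260). The side view shows the marker from (286,272) to (361,266) and the clip around (312,215). I'll zoom in on these.

```bash
python3 - <<'E'
import cv2,numpy as np
t=cv2.imread("pics/top0.png");s=cv2.imread("pics/side0.png")
r=lambda a,k:cv2.resize(a,None,fx=k,fy=k,interpolation=cv2.INTER_CUBIC)
# top crop x185-335,y210-300 (150x90)*5=750x450 
cv2.imwrite("pics/tc.png",r(t[210:300,185:335],5))
cv2.imwrite("pics/sc.png",r(s[170:285,260:380],5))
E
```

```text
(no output)
```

View pics/tc.png

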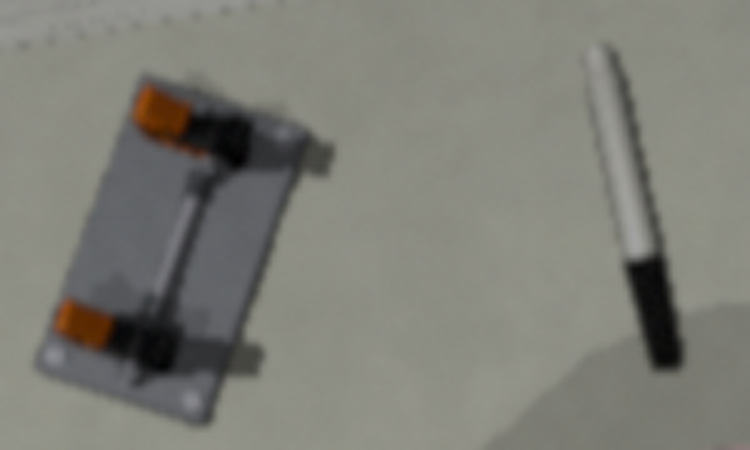

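View pics/sc.png

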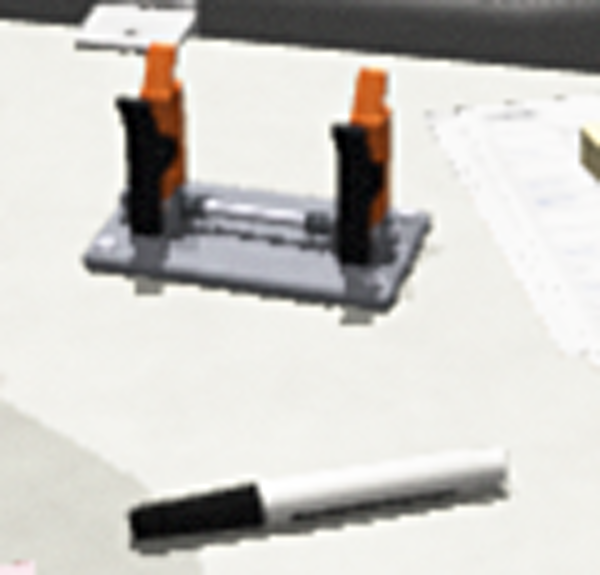

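The crops show the clip base corners in tc at (145,75), (308,135), (207,425) and (38,368), with the orange jaws on the left (+x of the holder). The pen ends are at (600,45) and (667,368). In sc the pen ends are at (132,525) and (504,468), and the plate corners at (85,260), (388,297) and (432,213).

```bash
cat > h.py <<'E'
import numpy as np
from rig import *
from scipy.optimize import least_squares
from scipy.spatial.transform import Rotation as R
C={n:get_calibration(n) for n in("top","side")}
def proj(n,P):
    E=C[n]["extrinsics"];K=C[n]["intrinsics"]
    p=(np.asarray(P)-E[:3,3])@E[:3,:3]; p=p*[1,-1,-1]; q=p@K.T
    return q[:,:2]/q[:,2:]
def rz(a): return R.from_euler('z',a).as_matrix()
T=lambda a:np.array(a)/5+[184.6,209.6]
S=lambda a:np.array(a)/5+[259.6,169.6]
def local(p,L): return np.array(L)@rz(p[2]).T+[p[0],p[1],0]
def fit(obs,p0):
    f=lambda p:np.concatenate([(proj(n,local(p,L))-px).ravel() for n,L,px in obs])
    r=least_squares(f,p0); return r.x,r.fun.reshape(-1,2)
E
python3 - <<'E'
from h import *
a,b=.037,.065
ct=[[a,b,.008],[-a,b,.008],[-a,-b,.008],[a,-b,.008]]
pt=T([[145,75],[308,135],[207,425],[38,368]]);
cs=[[-a,-b,.004],[-a,b,.004],[a,b,.008]]; ps=S([[85,263],[388,301],[432,213]])
pen=[[0,.0675,.008],[0,-.0675,.008]]
mt=T([[600,45],[667,368]]); ms=S([[504,468],[132,525]])
for nm,L,o,m in(("clip",ct,[("top",ct,pt),("side",cs,ps)],0),("pen",pen,[("top",pen,mt),("side",pen,ms)],0)):
    for oo in([o[0]],[o[1]],o):
        p,r=fit(oo,[.4,-.1,.3]); print(nm,p.round(4),r.round(1).tolist())
E
```

```text
clip [ 0.4949  0.0079 -1.8992] [[34.0, 10.8], [-32.5, -12.7], [-34.9, -11.1], [33.4, 12.1]]
clip [ 0.4951 -0.0231 -1.2659] [[-1.2, 0.7], [-1.9, -18.0], [2.9, 15.1]]
clip [ 0.4922  0.0047 -1.7197] [[30.9, 7.6], [-37.3, -9.7], [-28.7, -5.3], [41.4, 11.6], [5.1, -13.4], [5.7, -18.1], [-5.7, 16.0]]
pen [ 0.5131 -0.1786 -1.3681] [[0.1, 0.4], [-0.1, -0.4]]
pen [ 0.5121 -0.1767 -1.3607] [[0.2, -0.1], [-0.2, 0.1]]
pen [ 0.5125 -0.1779 -1.3652] [[-0.3, 0.7], [-0.3, -0.1], [0.6, 0.4], [-0.0, 0.4]]
```

```bash
python3 - <<'E'
from h import *
a,b=.037,.065
ct=[[a,-b,.008],[-a,-b,.008],[-a,b,.008],[a,b,.008]]
pt=T([[145,75],[308,135],[207,425],[38,368]]);
cs=[[-a,b,.004],[-a,-b,.004],[a,-b,.008]]; ps=S([[85,263],[388,301],[432,213]])
o=[("top",ct,pt),("side",cs,ps)]
for oo in([o[0]],[o[1]],o):
        p,r=fit(oo,[.5,0,1.3]); print(p.round(4),r.round(1).tolist())
        print("seat",local(p,[[.002,0,.05]]))
E
```

```text
[0.4944 0.0078 1.2518] [[-0.2, -0.4], [1.2, -1.3], [-0.1, 0.9], [-0.9, 0.8]]
seat [[0.49507048 0.00970454 0.05      ]]
[0.4956 0.0112 1.2511] [[-1.0, -0.3], [0.5, 0.9], [0.5, -1.0]]
seat [[0.49625085 0.01314768 0.05      ]]
[0.4949 0.0084 1.2541] [[-0.6, -0.7], [0.9, -1.6], [-0.3, 0.6], [-1.1, 0.6], [-1.4, 0.5], [0.3, 1.7], [0.2, -0.3]]
seat [[0.49553495 0.01026532 0.05      ]]
```

```bash
cat >> h.py <<'E'
def go(x,y,z,deg):
    s=get_state(); R0=R.from_rotvec(s["orientation"]); c,q=np.cos(np.radians(deg)),np.sin(np.radians(deg))
    Rt=R.from_matrix(np.array([[c,q,0],[q,-c,0],[0,0,-1]]))
    print("clock",s["clock"],"lin",R0.inv().apply(np.array([x,y,z])-s["position"]).round(4),"ang",(R0.inv()*Rt).as_rotvec(degrees=True).round(2))
E
python3 -c "
from h import *
go(.5125,-.178,.08,11.8)"
```

```text
clock 0.1 lin [ 0.4218 -0.2329  0.151 ] ang [-0.11  0.    8.01]
```

Emit:
step_arm:
  linear:
    - [0.03, -0.017, 0]
    - [0.07, -0.039, 0]
    - [0.11, -0.061, 0.01]
    - [0.15, -0.083, 0.025]
    - [0.19, -0.105, 0.04]
    - [0.23, -0.127, 0.055]
    - [0.27, -0.149, 0.075]
    - [0.31, -0.171, 0.095]
    - [0.35, -0.193, 0.115]
    - [0.385, -0.213, 0.135]
    - [0.41, -0.227, 0.147]
    - [0.422, -0.233, 0.151]
    - [0.422, -0.233, 0.151]
    - [0.422, -0.233, 0.151]
  angular:
    - [0, 0, 0]
    - [0, 0, 1]
    - [0, 0, 2]
    - [0, 0, 3]
    - [0, 0, 4]
    - [0, 0, 5]
    - [0, 0, 6]
    - [0, 0, 7]
    - [0, 0, 8]
    - [0, 0, 8]
    - [0, 0, 8]
    - [0, 0, 8]
    - [0, 0, 8]
    - [0, 0, 8]
  grip: [0.3, 0.3, 0.3, 0.3, 0.3, 0.3, 0.3, 0.3, 0.3, 0.3, 0.3, 0.3, 0.3, 0.3]

```text
clock: 1.5
position: [0.5125, -0.1794, 0.0805]
orientation: [3.124, 0.324, -0.001]
wrist_force: [-0.8, 0.3, -0.0]
opening: 0.703
finger_force: 0.0
```

```bash
python3 - <<'E'
from h import *
import cv2
s=get_state();print(s["position"],s["opening"],s["wrist_force"]);go(.5125,-.178,.003,11.8)
t=snapshot("top");i=snapshot("side")
r=lambda a:cv2.resize(a,(400,400),interpolation=cv2.INTER_CUBIC)
cv2.imwrite("pics/a1.png",np.hstack([r(t[185:315,250:380]),r(i[190:320,260:390])]))
E
```

```text
[ 0.51254824 -0.17935769  0.08053783] 0.7030934913855781 [-0.77157214  0.26126782 -0.04714108]
clock 1.5 lin [ 0.0003 -0.0014  0.0775] ang [0.03 0.03 0.04]
```

View pics/a1.png

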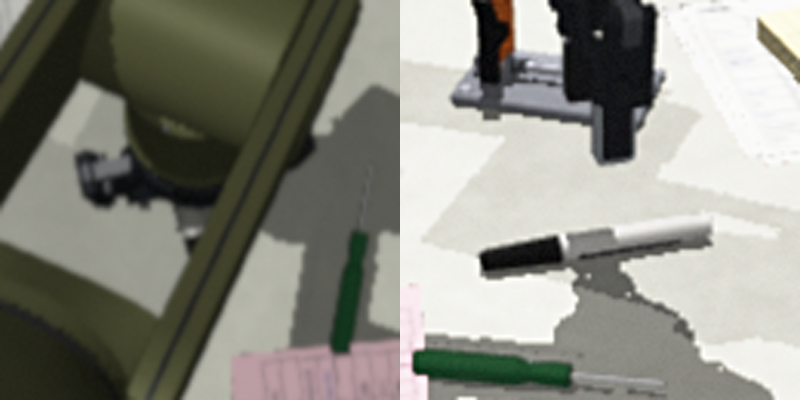

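The gripper hangs over the pen. In the side panel the near finger is at about (613,120) and the pen's middle at (597,245). I'll descend and grasp.

Emit:
step_arm:
  linear:
    - [0, -0.001, 0.02]
    - [0, -0.001, 0.045]
    - [0, -0.001, 0.065]
    - [0, -0.001, 0.074]
    - [0, -0.001, 0.077]
    - [0, -0.001, 0.077]
    - [0, -0.001, 0.077]
    - [0, -0.001, 0.077]
    - [0, -0.001, 0.077]
    - [0, -0.001, 0.077]
    - [0, -0.001, 0.077]
    - [0, -0.001, 0.077]
    - [0, -0.001, 0.077]
    - [0, -0.001, 0.077]
    - [0, -0.001, 0.077]
    - [0, -0.001, 0.077]
  angular:
    - [0, 0, 0]
    - [0, 0, 0]
    - [0, 0, 0]
    - [0, 0, 0]
    - [0, 0, 0]
    - [0, 0, 0]
    - [0, 0, 0]
    - [0, 0, 0]
    - [0, 0, 0]
    - [0, 0, 0]
    - [0, 0, 0]
    - [0, 0, 0]
    - [0, 0, 0]
    - [0, 0, 0]
    - [0, 0, 0]
    - [0, 0, 0]
  grip: [0.3, 0.3, 0.3, 0.3, 0.3, 0.3, 0.6, 0.75, 0.8, 0.85, 0.9, 1, 1, 1, 1, 1]
  grip_force: 70

```text
clock: 3.2
position: [0.5132, -0.1778, 0.0043]
orientation: [3.124, 0.324, 0.002]
wrist_force: [-0.3, 0.5, 5.5]
opening: 0.144
finger_force: 68.3
```

```bash
python3 -c "
from h import *
s=get_state();print(s['position'],s['opening'],s['finger_force'],s['wrist_force']);go(.5125,-.178,.15,11.8)"
```

```text
[ 0.51319905 -0.17778584  0.00433389] 0.14444134656344046 68.31022622895944 [-0.26825521  0.54266452  5.49601864]
clock 3.2 lin [-0.0006  0.0002 -0.1457] ang [ 0.05 -0.06  0.05]
```

Grasped. I'll lift it and check how the pen sits.

Emit:
step_arm:
  linear:
    - [0, 0, -0.01]
    - [0, 0, -0.03]
    - [0, 0, -0.06]
    - [0, 0, -0.1]
    - [0, 0, -0.13]
    - [0, 0, -0.145]
    - [0, 0, -0.145]
    - [0, 0, -0.145]
  angular:
    - [0, 0, 0]
    - [0, 0, 0]
    - [0, 0, 0]
    - [0, 0, 0]
    - [0, 0, 0]
    - [0, 0, 0]
    - [0, 0, 0]
    - [0, 0, 0]
  grip: [1, 1, 1, 1, 1, 1, 1, 1]

```text
clock: 4.0
position: [0.5125, -0.1776, 0.1485]
orientation: [3.125, 0.323, 0.001]
wrist_force: [0.0, 0.3, -0.7]
opening: 0.148
finger_force: 68.7
```

```bash
python3 - <<'E'
from h import *
import cv2
s=get_state();print(s["position"],s["opening"],s["finger_force"],s["wrist_force"]);go(.4955,.0103,.15,-18.2)
p=s["position"];R0=R.from_rotvec(s["orientation"])
i=snapshot("side")
print(proj("side",p+R0.apply([[.0675,0,-.004],[0,0,0],[-.0675,0,-.004]])))
cv2.imwrite("pics/a2.png",cv2.resize(i[130:250,250:410],(800,600),interpolation=cv2.INTER_CUBIC))
E
```

```text
[ 0.51246315 -0.17758275  0.14847584] 0.1476973551300672 68.65323729232799 [ 0.04708909  0.3384282  -0.68181745]
clock 4.0 lin [ 0.0219 -0.1874 -0.0016] ang [ 1.000e-02 -2.000e-02  3.002e+01]
[[364.16212504 190.24922251]
 [323.75678998 197.4891906 ]
 [282.00413973 200.42659294]]
```

View pics/a2.png

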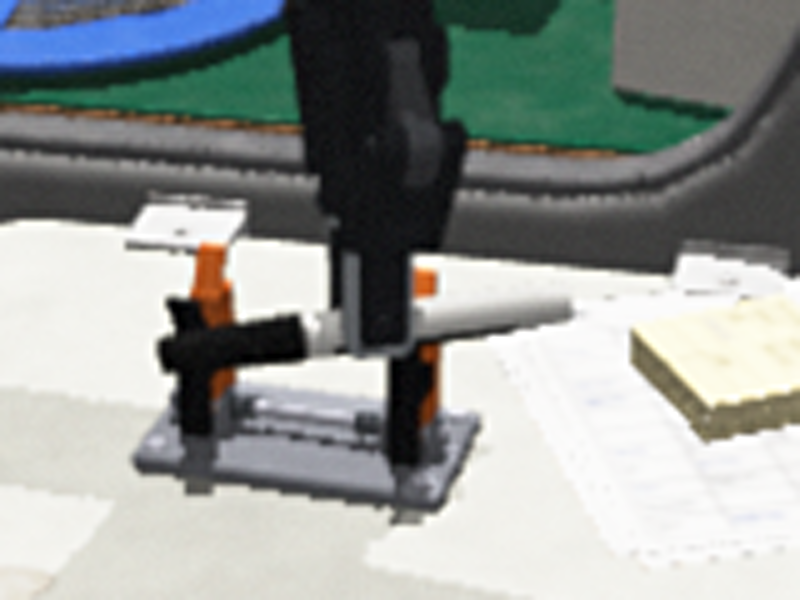

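The pen is held level and centred: its ends sit at (162,355) and (572,308), against predictions that agree to about 1 px. Next I move over the holder.

Emit:
step_arm:
  linear:
    - [0.002, -0.015, 0]
    - [0.005, -0.045, 0]
    - [0.009, -0.08, 0]
    - [0.013, -0.115, 0]
    - [0.017, -0.15, 0]
    - [0.02, -0.175, 0]
    - [0.022, -0.187, -0.001]
    - [0.022, -0.187, -0.001]
    - [0.022, -0.187, -0.001]
    - [0.022, -0.187, -0.001]
  angular:
    - [0, 0, 2]
    - [0, 0, 7]
    - [0, 0, 13]
    - [0, 0, 18]
    - [0, 0, 23]
    - [0, 0, 27]
    - [0, 0, 30]
    - [0, 0, 30]
    - [0, 0, 30]
    - [0, 0, 30]
  grip: [1, 1, 1, 1, 1, 1, 1, 1, 1, 1]

```text
clock: 5.05
position: [0.4957, 0.0091, 0.1486]
orientation: [3.102, -0.496, -0.002]
wrist_force: [1.4, -0.3, 0.0]
opening: 0.148
finger_force: 68.6
```

```bash
python3 - <<'E'
from h import *
import cv2
s=get_state();print(s["position"],s["opening"],s["wrist_force"]);go(.4955,.0103,.09,-18.2)
p=s["position"];R0=R.from_rotvec(s["orientation"])
i=snapshot("side");t=snapshot("top")
for n in("side","top"):print(proj(n,p+R0.apply([[.0675,0,-.004],[-.0675,0,-.004]])).round(1))
r=lambda a:cv2.resize(a,(400,400),interpolation=cv2.INTER_CUBIC)
cv2.imwrite("pics/a3.png",np.hstack([r(i[130:230,260:360]),r(t[205:305,170:270])]))
E
```

```text
[0.49570333 0.00907891 0.1486229 ] 0.14787939440052758 [ 1.40774701 -0.29806842  0.02324537]
clock 5.05 lin [-0.0005 -0.0011  0.0586] ang [0.04 0.07 0.03]
[[345.  153.6]
 [276.9 146.5]]
[[220.  211.7]
 [194.2 282. ]]
```

View pics/a3.png

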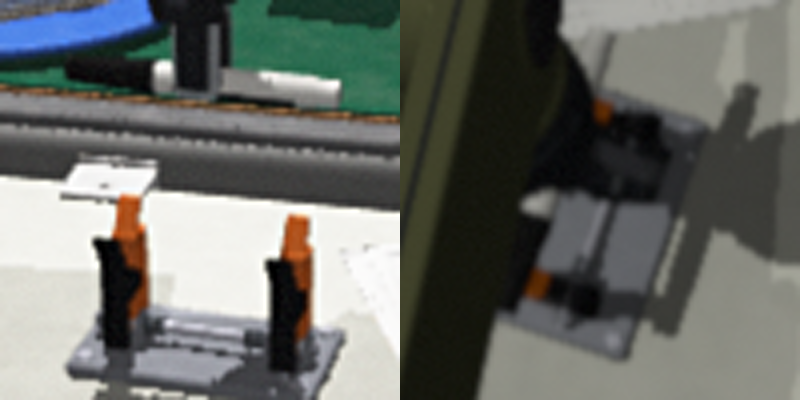

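The pen is above the holder. In the side panel its ends are at (66,67) and (340,95), as predicted. I'll lower it to just above the mouth, then press down slowly.

Emit:
step_arm:
  linear:
    - [0, -0.001, 0.01]
    - [0, -0.001, 0.03]
    - [0, -0.001, 0.048]
    - [0, -0.001, 0.058]
    - [0, -0.001, 0.064]
    - [0, -0.001, 0.067]
    - [0, -0.001, 0.07]
    - [0, -0.001, 0.073]
    - [0, -0.001, 0.076]
    - [0, -0.001, 0.076]
  angular:
    - [0, 0, 0]
    - [0, 0, 0]
    - [0, 0, 0]
    - [0, 0, 0]
    - [0, 0, 0]
    - [0, 0, 0]
    - [0, 0, 0]
    - [0, 0, 0]
    - [0, 0, 0]
    - [0, 0, 0]
  grip: [1, 1, 1, 1, 1, 1, 1, 1, 1, 1]
  grip_force: 100

```text
clock: 6.15
position: [0.4962, 0.0107, 0.0732]
orientation: [3.102, -0.496, -0.0]
wrist_force: [-0.4, 0.1, -0.5]
opening: 0.134
finger_force: 98.8
```

```bash
python3 -c "
from h import *
s=get_state();print(s['position'],s['wrist_force'],s['torque']);go(.4955,.0103,.0463,-18.2);print(R.from_euler('z',-1.2541).apply(s['wrist_force']))"
```

```text
[0.49623079 0.01074699 0.07324096] [-0.44930947  0.11902851 -0.46602718] [0.03248341 0.02582748 0.01795152]
clock 6.15 lin [-0.0006  0.0007  0.0269] ang [0.   0.   0.02]
[-0.02681879  0.46403398 -0.46602718]
```

Emit:
step_arm:
  linear:
    - [0, 0, 0.002]
    - [0, 0, 0.004]
    - [0, 0, 0.006]
    - [0, 0, 0.008]
    - [0, 0, 0.01]
    - [0, 0, 0.01]
  angular:
    - [0, 0, 0]
    - [0, 0, 0]
    - [0, 0, 0]
    - [0, 0, 0]
    - [0, 0, 0]
    - [0, 0, 0]
  grip: [1, 1, 1, 1, 1, 1]

```text
clock: 6.75
position: [0.4975, 0.0123, 0.064]
orientation: [-3.099, 0.498, -0.003]
wrist_force: [-1.3, 4.5, 7.3]
opening: -0.001
finger_force: 3.5
```

```bash
python3 - <<'E'
from h import *
import cv2
s=get_state();print(s['position'],s['wrist_force'],s['torque']);go(.4955,.0103,.0463,-18.2);print(R.from_euler('z',-1.2541).apply(s['wrist_force']))
i=snapshot("side");t=snapshot("top")
p=s["position"];R0=R.from_rotvec(s["orientation"])
print(proj("side",p+R0.apply([[.0675,0,-.004],[-.0675,0,-.004]])).round(1))
cv2.imwrite("pics/a4.png",cv2.resize(i[160:250,255:375],(800,600),interpolation=cv2.INTER_CUBIC))
E
```

```text
[0.49749474 0.01234984 0.06400198] [-1.34099383  4.52484645  7.25796495] [ 0.83106388 -0.02604741  0.03414591]
clock 6.75 lin [-0.0013  0.0026  0.0177] ang [-0.2  -0.09 -0.07]
[3.88219918 2.68347337 7.25796495]
[[344.9 193.2]
 [280.  185.3]]
```

View pics/a4.png

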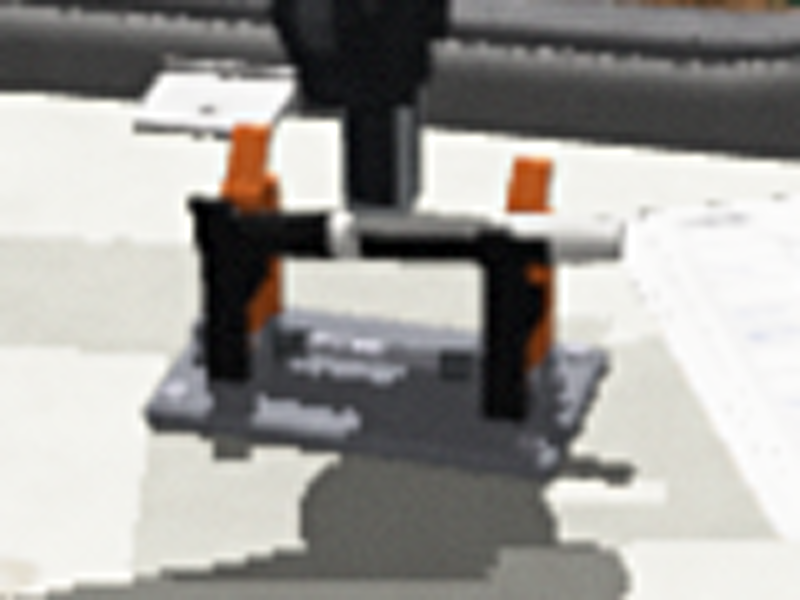

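The pen slipped out of the pads. It now lies in the mouth under the shut fingertips, with its white end at (622,238), which puts it about 8 mm too far toward the white end. I gripped it too near the tips. I'll work out where it sits, then regrasp deeper.

```bash
python3 - <<'E'
from h import *
px=np.array([[622,238]])*.15+[254.6,159.6]
px2=np.array([[332,235]])*.15+[254.6,159.6]
u=np.array([.9500,-.3122,0])  # towards white end
n=np.array([.3122,.95,0])
for off in(0,.004,-.004):
    c=np.array([.4955,.0103,0])+n*off
    f=lambda q:(proj("side",[c+u*(.0675+q[0])+[0,0,q[1]]])-px).ravel()
    g=lambda q:(proj("side",[c+u*(-.0675+.349*.135+q[0])+[0,0,q[1]]])-px2).ravel()
    print(off,least_squares(f,[0,.06]).x.round(4),least_squares(g,[0,.06]).x.round(4))
go(.4955,.0103,.11,-18.2)
E
```

```text
0 [0.008  0.0656] [0.0064 0.0546]
0.004 [0.0071 0.0635] [0.0051 0.0524]
-0.004 [0.0088 0.0677] [0.0077 0.0568]
clock 6.85 lin [-0.0012  0.0024 -0.046 ] ang [-0.2  -0.1  -0.06]
```

Emit:
step_arm:
  linear:
    - [0, 0, -0.01]
    - [0, 0, -0.03]
    - [0.003, 0.001, -0.046]
    - [0.006, 0.002, -0.046]
    - [0.006, 0.002, -0.046]
    - [0.006, 0.002, -0.04]
    - [0.006, 0.002, -0.02]
    - [0.006, 0.002, -0.005]
    - [0.006, 0.002, 0.005]
    - [0.006, 0.002, 0.014]
    - [0.006, 0.002, 0.018]
    - [0.006, 0.002, 0.019]
    - [0.006, 0.002, 0.019]
  angular:
    - [0, 0, 0]
    - [0, 0, 0]
    - [0, 0, 0]
    - [0, 0, 0]
    - [0, 0, 0]
    - [0, 0, 0]
    - [0, 0, 0]
    - [0, 0, 0]
    - [0, 0, 0]
    - [0, 0, 0]
    - [0, 0, 0]
    - [0, 0, 0]
    - [0, 0, 0]
  grip: [1, 1, 0.4, 0.4, 0.4, 0.4, 0.4, 0.4, 0.4, 0.4, 0.4, 0.4, 0.4]

```text
clock: 8.15
position: [0.5016, 0.007, 0.0444]
orientation: [-3.102, 0.496, -0.0]
wrist_force: [-0.2, -0.2, -0.9]
opening: 0.601
finger_force: 0.0
```

Emit:
step_arm:
  linear:
    - [0, 0, 0]
    - [0, 0, 0]
    - [0, 0, 0]
    - [0, 0, 0]
    - [0, 0, 0]
    - [0, 0, 0]
    - [0, 0, 0]
    - [0, 0, 0]
  angular:
    - [0, 0, 0]
    - [0, 0, 0]
    - [0, 0, 0]
    - [0, 0, 0]
    - [0, 0, 0]
    - [0, 0, 0]
    - [0, 0, 0]
    - [0, 0, 0]
  grip: [0.6, 0.7, 0.8, 0.9, 1, 1, 1, 1]
  grip_force: 60

```text
clock: 8.95
position: [0.5015, 0.0068, 0.0444]
orientation: [3.102, -0.497, 0.001]
wrist_force: [-1.2, -3.5, 3.5]
opening: 0.168
finger_force: 57.9
```

```bash
python3 -c "
from h import *
import cv2
s=get_state();print(s['position'],s['opening'],s['wrist_force'],s['torque']);go(.4955,.0103,.148,-18.2)
i=snapshot('side');cv2.imwrite('pics/a5.png',cv2.resize(i[160:250,255:375],(800,600),interpolation=cv2.INTER_CUBIC))"
```

```text
[0.50150334 0.00681464 0.04443208] 0.16815141280086068 [-1.18255294 -3.45060272  3.49557109] [-0.49257204  0.14584165 -0.06759433]
clock 8.95 lin [-0.0068 -0.0014 -0.1036] ang [ 0.   -0.02  0.01]
```

View pics/a5.png

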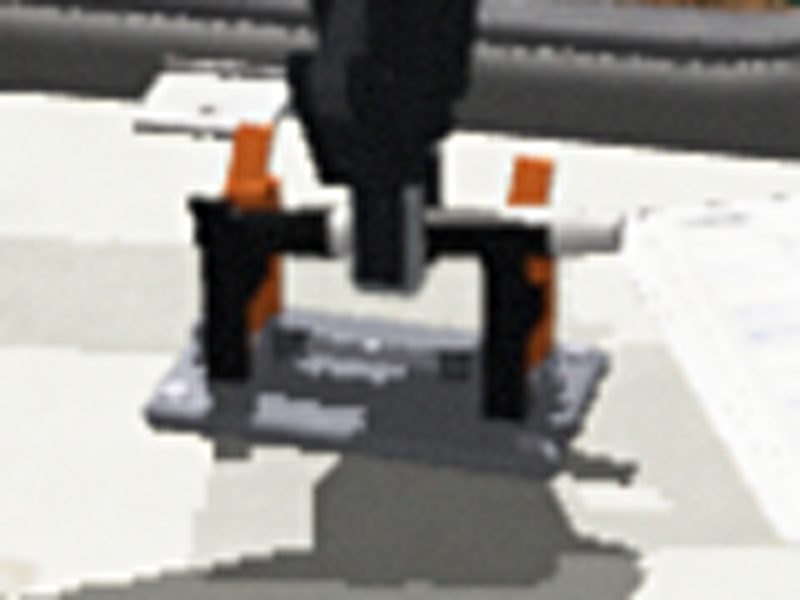

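The pads now wrap round the pen, with the fingertips reaching below it at about (385,285). I'll lift it clear, then measure its ends numerically.

Emit:
step_arm:
  linear:
    - [0, 0, -0.005]
    - [0, 0, -0.015]
    - [0, 0, -0.03]
    - [0, 0, -0.05]
    - [0, 0, -0.07]
    - [0, 0, -0.085]
    - [0, 0, -0.09]
    - [0, 0, -0.09]
    - [0, 0, -0.09]
  angular:
    - [0, 0, 0]
    - [0, 0, 0]
    - [0, 0, 0]
    - [0, 0, 0]
    - [0, 0, 0]
    - [0, 0, 0]
    - [0, 0, 0]
    - [0, 0, 0]
    - [0, 0, 0]
  grip: [1, 1, 1, 1, 1, 1, 1, 1, 1]

```text
clock: 9.9
position: [0.5009, 0.0073, 0.134]
orientation: [-3.102, 0.496, 0.001]
wrist_force: [-0.1, -0.8, 0.4]
opening: 0.165
finger_force: 58.6
```

```bash
python3 - <<'E'
from h import *
import cv2
s=get_state();p=s["position"];R0=R.from_rotvec(s["orientation"]);print(p,s['opening'],s["wrist_force"])
i=snapshot("side");cv2.imwrite("pics/b.png",i)
print(proj("side",p+R0.apply([[.0675,0,-.016],[-.0675,0,-.016],[.0675,0,-.004],[-.0675,0,-.004]])).round(1))
g=i.sum(2)//3
for r in range(130,176): print(r,''.join(' .:-=+*#%@'[v*10//256] for v in g[r,265:365]))
E
```

```text
[0.50085441 0.00730959 0.13402601] 0.16547988016656887 [-0.0982413  -0.81432658  0.41187985]
[[347.8 155.2]
 [279.6 148.1]
 [347.6 161.1]
 [279.9 153.9]]
130 --==--------==-------=++++++++++-    ....                  .--:..................................:--
131 =-------=---=--:::-==+++++++++++=.                        .:--:..................................:--
132 --------=----:---=+++++++++++++*+.                       .::-:..................................:---
133 ------==+++++++++++++++++++++++++:                       .---:.................................:----
134 ===++++++*+++++++++++++++++++++*+-                       .----::::::::........................:-----
135 +++++++++++++++++++++++++++*+++++-                       .-----:-----:::::-:::...............:------
136 ++++++++++++++++++++++++++++++==-:.                      .--------------------:::::::::......:------
137 +++++++++***++++++++++++++==--::..       ..             .:---------------------------::::::::-------
138 +++++++++*****+*+++++++==-::......      ....          ..::--::-----------::----:-::----::----------:
1
[... 3183 characters left out ...]
::--::::::::::::-----------------=============+++=++===+++++=---=-:--:
170 ::::::::::::::-====+++==+=====+*#*-::::::::::::::::::::::----:------------=-===========+++====+==+++
171 :::::::::::::=%@%%%%@%#=+*====++*+-::::::::::::::::::::::::::::::::::-----------------==============
172 :::::::::::.-*@@@@@@@@@@@@@@@%@@@%=::::::::::::::::::::::::::::::::::::::::::::::-:-----------------
173 :::::..:::.:+@@@@@@@@@@@@@@@@@@@@%-:::::::::::::::::::::::::::::::::::::::::::::::::::::::::--------
174 ++=----::::=%@@@@@@@@@@@@@@@@@@@@*-:::::::::::::::::::::::::::::::::::::::::::::::::::::::::::::::::
175 @@@%@@@%##*#@@@@@@@@@%@@@@@@@@@@#=-:::::::::::::::::::::::::::::::::::::::::::::::::::::::::::::::::
```

```bash
cat >> h.py <<'E'
def penfit(px):  # px: white end, black end in side view; pen in the tool xz plane
    s=get_state();p=s["position"];R0=R.from_rotvec(s["orientation"])
    def ends(q): a=np.array([np.cos(q[2]),0,-np.sin(q[2])]);c=np.array([q[0],0,q[1]]);return p+R0.apply([c+.0675*a,c-.0675*a])
    r=least_squares(lambda q:(proj("side",ends(q))-px).ravel()/1,[0,-.015,0],x_scale=[.01,.01,.1])
    e=ends(r.x);return r.x,r.fun,e
def gopen(q,x,y,z,deg): # tool pose that puts the pen centre at x,y,z level with heading deg
    s=get_state();R0=R.from_rotvec(s["orientation"]);c,w=np.cos(np.radians(deg)),np.sin(np.radians(deg))
    Rt=R.from_matrix(np.array([[c,w,0],[w,-c,0],[0,0,-1]]))*R.from_rotvec([0,-q[2],0])
    t=np.array([x,y,z])-Rt.apply([q[0],0,q[1]])
    print("tcp",t.round(4),"lin",R0.inv().apply(t-s["position"]).round(4),"ang",(R0.inv()*Rt).as_rotvec(degrees=True).round(2))
E
python3 - <<'E'
from h import *
q,f,e=penfit(np.array([[348.2,149.7],[281.3,155]]));print(q,np.degrees(q[2]),f,e)
gopen(q,.4955,.0103,.115,-18.2)
E
```

```text
[ 0.00194789 -0.01491594  0.18683853] 10.705059188767292 [-0.01340882  0.00223994  0.01464569 -0.00345176] [[ 0.56549981 -0.01407765  0.16099767]
 [ 0.43943432  0.02733101  0.13614176]]
tcp [0.491  0.0118 0.1007] lin [-0.0104 -0.0013  0.033 ] ang [ 1.000e-02 -1.061e+01  1.000e-02]
```

Emit:
step_arm:
  linear:
    - [-0.003, 0, 0.005]
    - [-0.006, -0.001, 0.012]
    - [-0.009, -0.001, 0.022]
    - [-0.01, -0.001, 0.03]
    - [-0.01, -0.001, 0.033]
    - [-0.01, -0.001, 0.033]
    - [-0.01, -0.001, 0.033]
  angular:
    - [0, -2, 0]
    - [0, -5, 0]
    - [0, -8, 0]
    - [0, -10, 0]
    - [0, -10.6, 0]
    - [0, -10.6, 0]
    - [0, -10.6, 0]
  grip: [1, 1, 1, 1, 1, 1, 1]
  grip_force: 100

```text
clock: 10.65
position: [0.4919, 0.0111, 0.1011]
orientation: [-3.06, 0.49, 0.285]
wrist_force: [0.0, -1.1, -0.4]
opening: 0.147
finger_force: 97.6
```

```bash
python3 - <<'E'
from h import *
import cv2
s=get_state();p=s["position"];R0=R.from_rotvec(s["orientation"]);print(p,s['opening'])
q=[.00195,-.0149,.1868];a=np.array([np.cos(q[2]),0,-np.sin(q[2])]);c=np.array([q[0],0,q[1]])
e=p+R0.apply([c+.0675*a,c-.0675*a]);print(e,proj("side",e).round(1))
gopen(q,.4955,.0103,.085,-18.2)
i=snapshot("side");cv2.imwrite("pics/b2.png",i)
g=i.sum(2)//3
for r in range(150,182): print(r,''.join(' .:-=+*#%@'[v*10//256] for v in g[r,270:360]))
E
```

```text
[0.49189045 0.01105841 0.10110196] 0.14680466844012785
[[ 0.56044944 -0.01147115  0.11546802]
 [ 0.43219801  0.03067792  0.11530452]] [[344.9 171.7]
 [278.2 164.3]]
tcp [0.4911 0.0118 0.0707] lin [ 0.0046 -0.0004  0.03  ] ang [ 0.01 -0.07  0.01]
150 --:::::::-----------:---------:                    .:-----:-----------------------------::
151 :.:::::::----------------:----:                    .-----:-:------------------------------
152 ---:.::..::::::::::::----:::--:.                   .:-------------------------------------
153 ---:::-::---:--.:-...::::::::::.                   .----------:---------------------------
154 ==++=====------::::::------:::.                    :--------------------------------------
155 +++++++++============-----:::::                   ..::::::--------------------------------
156 ++++++++++++++++++++++========-:               .:-----:...::::::::::::---:-:--:-----------
157 ++++++++++++++++++++++++++++++=:     ...       .:--:::::::----::-.....::::.::::::::--:-:--
158 =======+==++=++++++++++++*++++=:                :===-===-----:::::::::------=-::....::.:::
[... 1485 characters left out ...]
:::::....:-----------::::::::::::::
175 @@%##*#@@@@@@@@@%@@@@@@@@@@#=-:::--::.. .:--::::::::::::::::::::::::::::::::::::::::::::::
176 @@@@@@@@@@@@@@%**%@@@@@@@@%+--:::::--::::--:::::::::::::::::::::::::::::::::::::::::::::::
177 @@@@@@@@@@@@@@@%%@@@@@@@@@*+*+=------------:..::::::::::::::::::::::::::::::::::::::::::::
178 @@@@@***####%%%@@@@@%%%%@#*@@@@@@@@%###*+==---::::::.::.::::::::::::::::::::::::::::::::::
179 @@@@%+==-====+++*+**==+++*@@@@@@@@@@@@@@@@@@@@%##*++=----::::::::::.::::::::::::::::::::::
180 @@@@@%@@%%%%%#+*#=-------*@@@@@@@@@@@@@@@@@@@@@@@@@@@@@@@%##*++=----::::::.::..:::::::::::
181 @@@@@@@@@@@@@@@@@@%=-----*@@@@@@@@@@@@@@@@@@@@@@@@@@@@@@@@@@@@@@@@@@%##*++=----:::::::::.:
```

```bash
python3 - <<'E'
from h import *
q,f,e=penfit(np.array([[345.3,170.8],[278.6,166]]));print(q.round(4),np.degrees(q[2]),f.round(2),e)
gopen(q,.4955,.0103,.085,-18.2);gopen(q,.4955,.0103,.05,-18.2)
E
```

```text
[ 0.0029 -0.0138  0.2264] 12.96894326400832 [-0.05  0.    0.06 -0.01] [[ 0.56110143 -0.01162486  0.11730058]
 [ 0.43295229  0.03046576  0.11171689]]
tcp [0.4899 0.0122 0.0722] lin [ 0.0032 -0.0004  0.0292] ang [ 0.   -2.37  0.02]
tcp [0.4899 0.0122 0.0372] lin [ 0.0096 -0.0004  0.0636] ang [ 0.   -2.37  0.02]
```

Emit:
step_arm:
  linear:
    - [0.001, 0, 0.008]
    - [0.002, 0, 0.018]
    - [0.003, 0, 0.026]
    - [0.0032, 0, 0.029]
    - [0.0036, 0, 0.031]
    - [0.004, 0, 0.033]
    - [0.0043, 0, 0.035]
    - [0.0047, 0, 0.037]
    - [0.0051, 0, 0.039]
    - [0.0051, 0, 0.039]
  angular:
    - [0, -1, 0]
    - [0, -2, 0]
    - [0, -2.3, 0]
    - [0, -2.3, 0]
    - [0, -2.3, 0]
    - [0, -2.3, 0]
    - [0, -2.3, 0]
    - [0, -2.3, 0]
    - [0, -2.3, 0]
    - [0, -2.3, 0]
  grip: [1, 1, 1, 1, 1, 1, 1, 1, 1, 1]
  grip_force: 110

```text
clock: 11.7
position: [0.49, 0.0117, 0.0619]
orientation: [-3.048, 0.488, 0.345]
wrist_force: [-0.2, 0.4, -0.4]
opening: 0.147
finger_force: 108.9
```

```bash
python3 - <<'E'
from h import *
s=get_state();print(s['position'],s['opening'],s['wrist_force'],s['torque'],R.from_euler('z',-1.2541).apply(s['wrist_force']))
gopen([.0029,-.0138,.2264],.4955,.0103,.05,-18.2)
E
```

```text
[0.48999094 0.01173735 0.06191304] 0.14682805483522396 [-0.15478042  0.36551329 -0.36923367] [-0.0779025  -0.10765376  0.01585655] [ 0.29913302  0.2609145  -0.36923367]
tcp [0.4899 0.0122 0.0372] lin [ 0.0053 -0.0004  0.0241] ang [ 0.   -0.06  0.01]
```

Emit:
step_arm:
  linear:
    - [0.0004, 0, 0.002]
    - [0.0009, 0, 0.004]
    - [0.0013, 0, 0.006]
    - [0.0018, 0, 0.008]
    - [0.0023, 0, 0.0103]
    - [0.0023, 0, 0.0103]
  angular:
    - [0, 0, 0]
    - [0, 0, 0]
    - [0, 0, 0]
    - [0, 0, 0]
    - [0, 0, 0]
    - [0, 0, 0]
  grip: [1, 1, 1, 1, 1, 1]

```text
clock: 12.3
position: [0.4898, 0.0114, 0.051]
orientation: [-3.049, 0.488, 0.345]
wrist_force: [-0.8, -3.6, 0.1]
opening: 0.142
finger_force: 108.7
```

```bash
python3 - <<'E'
from h import *
s=get_state();print(s['position'],s['opening'],s['wrist_force'],s['torque'],R.from_euler('z',-1.2541).apply(s['wrist_force']))
gopen([.0029,-.0138,.2264],.4955,.0103,.05,-18.2)
E
```

```text
[0.48981323 0.01135119 0.05102822] 0.14154184073066953 [-0.81101032 -3.64863369  0.07140158] [-0.52385045 -0.02704527 -0.07448397] [-3.71975721 -0.36561159  0.07140158]
tcp [0.4899 0.0122 0.0372] lin [ 0.0029 -0.0008  0.0135] ang [ 0.04 -0.05  0.  ]
```

Emit:
step_arm:
  linear:
    - [0.0004, 0, 0.002]
    - [0.0009, 0, 0.004]
    - [0.0013, 0, 0.006]
    - [0.0018, 0, 0.008]
    - [0.0018, 0, 0.008]
  angular:
    - [0, 0, 0]
    - [0, 0, 0]
    - [0, 0, 0]
    - [0, 0, 0]
    - [0, 0, 0]
  grip: [1, 1, 1, 1, 1]

```text
clock: 12.8
position: [0.4895, 0.0117, 0.0428]
orientation: [-3.048, 0.488, 0.346]
wrist_force: [-1.1, -3.5, -1.8]
opening: 0.141
finger_force: 108.5
```

```bash
python3 - <<'E'
from h import *
s=get_state();print(s['position'],s['opening'],s['wrist_force'],s['torque'],R.from_euler('z',-1.2541).apply(s['wrist_force']))
gopen([.0029,-.0138,.2264],.4955,.0103,.05,-18.2)
i=snapshot("side")
import cv2;cv2.imwrite("pics/b3.png",i)
g=i.sum(2)//3
for r in range(180,206): print(r,''.join(' .:-=+*#%@'[v*10//256] for v in g[r,270:360]))
e=np.array([.4955,.0103,.056])+np.outer([.0675,-.0675],[.95,-.3122,0]);print(proj("side",e))
E
```

```text
[0.48951725 0.01165427 0.04275471] 0.14108875600316578 [-1.06612825 -3.53352466 -1.82855779] [-0.53915691  0.02905745  0.03257591] [-3.68982371 -0.08733253 -1.82855779]
tcp [0.4899 0.0122 0.0372] lin [ 0.0014 -0.0006  0.0054] ang [ 0.03 -0.01  0.02]
180 @@@@@%@@%%%%%#+*#=-----=--*@@@@@-     ..          .+@@@@@%##*++=-----::::::::.::::::::::::
181 @@@@@@@@@@@@@@@@@@@%=-==--#@@@@@-                 .*@@@@@@@@@@@@@@@@%##*++=----:::::::::::
182 @@@@@@@@@@@@@@@@@@@@+===-=#@@@@@-               .:+@@@@@@@@@@@@@@@@@@@@@@@@@@@@%##*++=----
183 @@@@@@@@@@@@@@@@@@@@=--=-+%@@@@@-              :+*%@@@@@@@@@@@%**##%@@@@@@@@@@@@@@@@@@@@@@
184 @@@@@@@@@@@@@@@@@@@%=-=--+@@@@@@-              :*@@@@@@@@@@@@@*====+#@@@@@@@@@@@@@@@@@@@@@
185 @@@@@@@@@@@@@@@@@@@#=====*@@@@@@-              .+@@@@@@@@@@@@@+----=*@@@@@@@@@@@@@@@@@@@@@
186 @@@@@@@@@@@@@@@@@@@*=====+%@@@@@-      .       .*@@@@@@@@@@@@@=-==-=#@@@@@@@@@@@@@@@@@@@@@
187 @@@@@@@@@@@@@@@@@@%*+++++-=#@@@@*:.            :#@@@@@@@@@@@@@--==-=#@@@@@@@@@@@@@@@@@@@@@
188 @@@@@@@@@%*+**####*====+=::#@@@@@%*:           -%@@@@@@@@@@@@%--==-+%@@@@@@@@@@@@@@@@@
[... 978 characters left out ...]
      .:+@%%%+:       :-:.::..              :=++++++*#*+@@@@@@@@@@@@@@@
200 %%%%%%%%%%%%%%#:         .:+%%%#=:      .:--+####++-::...      .-++++++++=+%%%@@@@@@@@@@@@
201 %%%%%%%%%%%%%%#:         .:+%%%%+-..    .--+%%%%%%%#####+-     .-+========*%%%%@@@@@@@@@@@
202 %%%%%%%%%%%%%%#-        .::+%%%%#+=-:.  .-=#%%%%%%%%%%%%#=      .--==+++==*%%%%%@@@@@@@@@@
203 %%%%%%%%%%%%%%%=       ..::*%%%%%%#*=--:--*%%%%%%%%%%%%%%=        .-+%####%%%%%%%@@@@@@@@@
204 %%%%%%%%%%%%%%%=       .::-+%%%%%%%%##*==*%%%%%%%%%%%%%%%=         :*%%%%%%%%%%%%@@@@@@@@@
205 %%%%%%%%%%%%%%%=      .::::+%%%%%%%%%%%##%%%%%%%%%%%%%%%%=         :*%%%%%%%%%%%%%@@@@@@@@
[[343.85457515 199.15648802]
 [279.27507068 191.07613382]]
```

Level and centred: the ends measure (344.5,198.9) and (278.7,191), against predictions of (343.9,199.2) and (279.3,191.1). Now I press it home.

Emit:
step_arm:
  linear:
    - [0.0004, 0, 0.002]
    - [0.0009, 0, 0.004]
    - [0.0013, 0, 0.0055]
    - [0.0016, 0, 0.0065]
    - [0.0016, 0, 0.0065]
  angular:
    - [0, 0, 0]
    - [0, 0, 0]
    - [0, 0, 0]
    - [0, 0, 0]
    - [0, 0, 0]
  grip: [1, 1, 1, 1, 1]

```text
clock: 13.35
position: [0.491, 0.0122, 0.0373]
orientation: [-3.047, 0.488, 0.342]
wrist_force: [-1.2, -2.2, 3.6]
opening: 0.142
finger_force: 110.5
```

```bash
python3 - <<'E'
from h import *
s=get_state();print(s['position'],s['opening'],s['wrist_force'],s['torque'],R.from_euler('z',-1.2541).apply(s['wrist_force']))
gopen([.0029,-.0138,.2264],.4955,.0103,.05,-18.2)
E
```

```text
[0.49095397 0.01222678 0.0373347 ] 0.14167735911214854 [-1.21151469 -2.1599895   3.56354257] [-0.32510421  0.06690883 -0.0210588 ] [-2.42987273  0.47858229  3.56354257]
tcp [0.4899 0.0122 0.0372] lin [-0.0009  0.0004  0.0004] ang [-0.07 -0.15  0.02]
```

Emit:
step_arm:
  linear:
    - [0, 0, 0.001]
    - [0.0002, 0, 0.002]
    - [0.0004, 0, 0.003]
    - [0.0004, 0, 0.003]
  angular:
    - [0, 0, 0]
    - [0, 0, 0]
    - [0, 0, 0]
    - [0, 0, 0]
  grip: [1, 1, 1, 1]

```text
clock: 13.75
position: [0.4908, 0.0121, 0.0364]
orientation: [-3.048, 0.488, 0.341]
wrist_force: [-2.4, -2.5, 23.6]
opening: 0.144
finger_force: 114.2
```

```bash
python3 - <<'E'
from h import *
s=get_state();print(s['position'],s['opening'],s['wrist_force'],s['torque'],R.from_euler('z',-1.2541).apply(s['wrist_force']))
i=snapshot("side")
import cv2;cv2.imwrite("pics/b4.png",i)
g=i.sum(2)//3
for r in range(186,208): print(r,''.join(' .:-=+*#%@'[v*10//256] for v in g[r,270:360]))
e=np.array([.4955,.0103,.05])+np.outer([.0675,-.0675],[.95,-.3122,0]);print(proj("side",e))
E
```

```text
[0.49083594 0.0120942  0.03641142] 0.14361271412973817 [-2.41084857 -2.47933751 23.58467508] [-0.11396439  0.94081304  0.10127953] [-3.1068466   1.51881845 23.58467508]
186 @@@@@@@@@@@@@@@@@@%====-=*%@@@@@#.              :+%@@@@@@@@@@=::---*@@@@@@@@@@@@@@@@@@@@@@
187 @@@@@@@@@@@@@@@@@@*=====-=*@@@@@#.              :*@@@@@@@@@@@=::---*@@@@@@@@@@@@@@@@@@@@@@
188 @@@@@@@@@@@@@@@@@@+===+=-:+@@@@@*.    .         :#@@@@@@@@@@@-:::--#@@@@@@@@@@@@@@@@@@@@@@
189 @@@@@@@@@@@@@*++**---===::+@@@@@#.       .      -%@@@@@@@@@@%-::::+%@@@@@@@@@@@@@@@@@@@@@@
190 @@@@@@@@@%##*:...:..::-:::+@@@@@%*-:            =@@@@@@@@@@@#:::::+%@@@@@@@@@@@@@@@@@@@@@@
191 @@@@@@@@@+::.       ......-*%%@@@@%+.          .*@@@@@@@@@@@*:::::-*@@@@@@@@@@@@@#%%@@@@@@
192 @@@@@@@@#:           ......:=+%@@@%+:        ...*@@@@@@@@@@@+:::-:-=#@@@@@@%%@@@@%@@@@@@@@
193 @@@@@@@@*.           ........=@@@@@=.       .:.:#@@@@@@@@@@@=::::::=#@@@@@@%@@@@@@@@@@@@@%
194 @@@@@@@@*.            .     .*@@@@%-.  ..  .----*@@@@@@@%*#*:.:::::-#@@@@@@@@@@@@@@@@@@@@@
195 @@@@@@@@%=..                .+@@%#+-       :--==+****#%#=...  .:::.:#@@@
[... 517 characters left out ...]
      .-*%%%%%+:      .:-:.::.               -+++++++==#%%%%@@@@@@@@@@@
202 %%%%%%%%%%%%%%#-        .:-*%%%%%-.      .---+###+++-::..       -++==++==+%%%%%%@@@@@@@@@@
203 %%%%%%%%%%%%%%%=       ..::*%%%%#-.      .--+%%%%%%%####*-      :========*%%%%%%%@@@@@@@@@
204 %%%%%%%%%%%%%%%=       .:::+%%%%%+-..    :-=#%%%%%%%%%%@%=      .::-+**++#%%%%%%%@@@@@@@@@
205 %%%%%%%%%%%%%%%=      .::::+%%%%%#*=--...:-*%%%%%%%%%%%%%=        .-*%%%#%%%%%%%%%@@@@@@@@
206 %%%%%%%%%%%%%%#-      .::::+#*######*+=---=#%%%%%%%%%%%%%-         -*%%%%%%%%%%%%%@@@@@@@@
207 %%%%%%%%%%%%%%*:      .:::-+*******#***++=+#%%%%%%%%%%%%#-        .-*%%%%%%%%%%%%%%@@@@@@@
[[343.79944618 201.84832624]
 [279.42165802 193.70885086]]
```

It hit a firm stop (24 N) at home height. I'll relax the push, open, and retreat straight up.

Emit:
step_arm:
  linear:
    - [-0.0003, 0, -0.002]
    - [-0.0003, 0, -0.0025]
    - [-0.0003, 0, -0.0025]
    - [-0.0003, 0, -0.0025]
    - [-0.0003, 0, -0.0025]
    - [-0.0003, 0, -0.0025]
    - [-0.003, 0, -0.015]
    - [-0.009, 0, -0.04]
    - [-0.016, 0, -0.07]
    - [-0.024, 0, -0.105]
    - [-0.031, 0, -0.135]
    - [-0.034, 0, -0.15]
    - [-0.034, 0, -0.15]
  angular:
    - [0, 0, 0]
    - [0, 0, 0]
    - [0, 0, 0]
    - [0, 0, 0]
    - [0, 0, 0]
    - [0, 0, 0]
    - [0, 0, 0]
    - [0, 0, 0]
    - [0, 0, 0]
    - [0, 0, 0]
    - [0, 0, 0]
    - [0, 0, 0]
    - [0, 0, 0]
  grip: [1, 1, 0.8, 0.6, 0.5, 0.5, 0.5, 0.5, 0.5, 0.5, 0.5, 0.5, 0.5]

```text
clock: 15.1
position: [0.492, 0.0116, 0.1906]
orientation: [-3.049, 0.488, 0.334]
wrist_force: [-0.9, 0.5, -0.0]
opening: 0.5
finger_force: 0.0
```

```bash
python3 - <<'E'
from h import *
import cv2
s=get_state();print(s['clock'],s['position'],s['opening'],s['wrist_force'])
i=snapshot("side");t=snapshot("top")
r=lambda a:cv2.resize(a,(400,400),interpolation=cv2.INTER_CUBIC)
cv2.imwrite("pics/a6.png",np.vstack([np.hstack([r(i[160:240,270:350]),r(t[215:295,180:260])])]))
b=cv2.imread("pics/side0.png")
for n,q in(("o",b),("n",i)):
    h=cv2.inRange(cv2.cvtColor(q,cv2.COLOR_BGR2HSV),(3,150,80),(20,255,255))[165:225,280:345]
    k,l,st,c=cv2.connectedComponentsWithStats(h);print(n,st[1:].tolist(),c[1:].round(1).tolist())
E
```

```text
15.1 [0.49202463 0.01156209 0.19057733] 0.5001415496051063 [-0.8907673   0.50159305 -0.0351469 ]
o [[8, 14, 8, 19, 100], [50, 19, 8, 18, 93], [13, 35, 4, 9, 22], [55, 43, 2, 6, 9]] [[12.0, 22.3], [54.1, 27.1], [14.5, 39.5], [55.6, 45.7]]
n [[8, 14, 8, 13, 73], [50, 19, 8, 13, 71], [13, 34, 4, 10, 22], [55, 43, 2, 6, 10]] [[11.6, 20.1], [53.7, 25.2], [14.8, 39.1], [55.6, 45.9]]
```

View pics/a6.png

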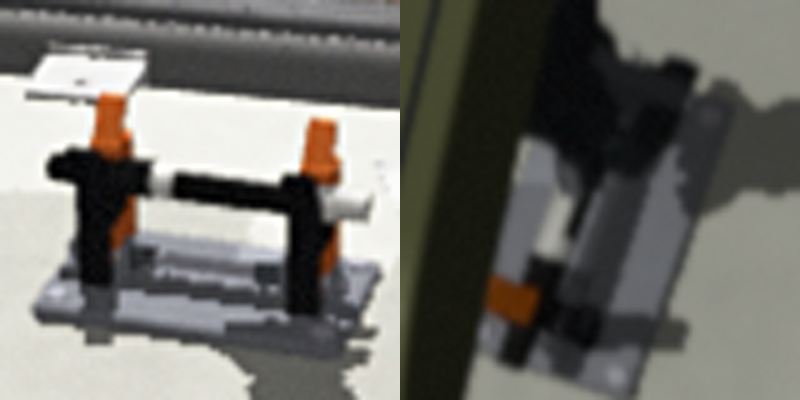

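The pen lies level in both forks, with its ends at (48,165) and (370,207). That is within 1 px of the predicted home pose. Both orange jaws are back at their original closed position, and the gripper is clear, so I'm handing in.

```bash
python3 -c "
from rig import *
print(job_done())"
```

```text
the job is handed in; nothing more can be done
None
```

The marker is home in both forks, centred to within about a millimetre, with the jaws closed over it and the gripper clear; it slipped from the fingers on the first press, so I regrasped it deeper, pressed it in at the second try and handed in at about 15 s.

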